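Clamp the 15 mm calibration plate

TASK

Three aluminium calibration plates of equal outline stand in the white rack; one is 12 mm, one 15 mm and one 18 mm thick, in any order. Find the 15 mm plate by pinching it, and press it gently (never more than 30 N on the clamp), upright, fully home into the sprung clamp against the tall cheek so that the brass pin is held down, then let go. No other plate may be pressed into the clamp, and the tube block, the jug and the steel post stay where they stand.

Things in the scene. Friction and masses are not known exactly. Their poses are not given: they have to be found in the camera images.
- rack: fixed white block, 60 (x) by 236 (y) by 24 mm high, three equal slots in a row along its y, 74 mm apart, each 21 mm (x) by 66 mm (y), floor 6 mm above the bench. In each stands a bare aluminium plate, 50 mm wide (y), 90 mm tall, 0.15 to 0.22 kg, thickness along x: 12, 15 or 18 mm, in an order that changes from start to start. Origin: centre of its underside, on the bench.
- place0 (a point): centre, half-way up, of the rack's first slot (-y end) as a plate fills it: the plate stands there upright, mid-slot along x but 3 to 6.5 mm off to one side or the other along the rack's y. Its top is 45 mm above this point; 72 mm of it stand out of the rack. Its thickness is not told. The point belongs to the rack and does not follow the plate.
- place1 (a point): the same for the middle slot
- place2 (a point): the same for the slot at the rack's +y end
- clamp: fixed clamp, base 86 (x) by 84 (y) by 12 mm high. On it, heights above the base: a dark cheek 42 mm high, 76 mm long, its face at x = -7.5 mm looking to +x; a dark end stop 42 mm high, face at y = -26 mm; a low stop 22 mm high, face at y = +26 mm; all square-edged; a sprung jaw faces the cheek. Origin: under the slot, on the bench.
- slot (a point): point on the slot floor (top of the base, 12 mm above the bench) under the centre of the 15 mm plate when it is home against the cheek; axes as the clamp's. The plate enters from above, thickness along x, width along y. Cheek and tall stop can be felt with the plate's sides while its foot is still above the jaw.
- jaw (a joint): travel in m of the bright steel jaw to the clamp's +x; 0 = at rest, 9 mm from the cheek. 26 mm high above the base: upright face for the lowest 6 mm, then a ramp going back 10 mm, so a plate pushed down along the cheek opens it (1 N at rest, 250 N/m, at most 12 mm). With a plate home it reads thickness less 9 mm. Pressing down takes 5 to 15 N; weight alone does not do it.
- pin (a joint): travel in m, downward, of the 8 mm brass pin in the middle of the slot floor; 0 = standing 5 mm proud of the floor, 0.005 = flush, with the plate fully home on the floor. Light spring, under 1 N: the plate's weight holds it down.
- tubes: bystander: loose white tube block, 36 by 150 by 50 mm, with five blue-capped tubes, 92 mm high in all; origin at its underside
- jug: bystander: loose white bottle, 72 mm across, 150 mm high; origin at its underside
- post: bystander: loose steel post, 38 mm across, 60 mm high; origin at its underside
There are look-alikes about, which are no part of the job. What is meant by the clamp is not orange, pink or red, and is the larger of those in its own colour.

How it is judged:
At the end, for the whole second after the job is handed in: The 15 mm plate is home in the clamp and let go: the jaw is held open 6 mm (within 1 mm) and the pin is held down at least 4 mm of its 5, both at rest (value of joint jaw between 0.005 and 0.007 m and value of joint pin above 0.004 m and velocity of joint each of jaw, pin below 0.005 m/s); the robot touches nothing.
It fails at once if the clamp is loaded with more than 30 N in all (contact force between clamp and anything else above 30 N).
It fails at once if a plate that is not the 15 mm one is pressed into the clamp (pin down more than 3 mm with the jaw open less than 4.5 mm or more than 8 mm) (value of joint pin above 0.003 m and (value of joint jaw below 0.0045 m or value of joint jaw above 0.008 m)).
It fails at once if a bystander is moved by more than 20 mm (distance of any of tubes, jug, post from where it was at the start of the episode above 0.02 m).
It also fails if it takes over 64 s, if anything falls off the work surface, if the arm or the gripper's body presses on something with over 40 N, if the wrist force passes 120 N, or if a joint passes its speed limit or range.

ROBOT

A 7-joint arm with a two-finger parallel gripper is mounted at the origin on the work surface. World frame = base frame: x ahead of the robot, y to its left, z up, the work surface at z = 0. Lengths are in m, angles in rad, forces in N, time in s.
With the tool pointing down it reaches from about 0.425 to 0.925 m from the base axis. Payload 6.8 kg.
Tool frame: the origin (TCP) lies at the very end of the fingers, on their centre line; the grasp point (between the pads) lies 19 mm behind it (r.tcp_to_grasp is the distance from the TCP to the grasp point, in m); z points along the fingers, y is the line along which they close (so a half turn about z gives the same grasp; the last joint's range is limited). The gripper opens to 85 mm and grips with 20 to 120 N. Pads are 22 mm wide; open, the fingers measure 114 mm over their backs; the gripper's body (76 mm by 85 mm) begins 54 mm behind the grasp point. The pads swing forward as they close: fully open they stand 13 mm farther back than shut.
Start: joints at [1.017, 0.477, 0.022, 1.555, -0.011, 1.109, -0.083], TCP at [0.291, -0.609, 0.231] pointing down, gripper open.
Joint ranges: [-2.96, 2.96], [-0.34, 2.1], [-1.41, 1.46], [0.24, 2.44], [-1.37, 4.51], [0.17, 1.92], [-2.96, 2.96]. Speed limits (rad/s): [2.39, 2.39, 3.14, 3.14, 3.14, 3.14, 3.14].

INTERFACE

Orientations are given as a rotation vector (axis times angle).
In Python, from bench import r gives the robot as it stands.
- The arm moves only by the tool step_arm, never from a script. Its argument "moves" is a list of rows, each a list of 7 numbers: the shift along the tool's x, y, z in mm, then the turn, a rotation vector about the tool's x, y, z in rad, then the finger opening in mm, from 0 to 85.4. A call has 1 to 8 rows; each row is the pose to reach, as a shift and turn from the pose commanded when the call began, along the tool's axes at that moment; what a row does not reach only later rows make up. A row lasts 1/10 s, in which the tool goes at most 50 mm and 8.59 degrees, less where a joint would pass 70% of its speed; a pose out of reach is approached as far as the arm can. A call with a gripper value outside its range is refused whole. The fingers move at their own pace and stop on an object; "grip_force" is the grip in N (left out, the last holds). Time passes only in rows, so rows that repeat a pose let the fingers close. It gives the time, the measured TCP pose, the force, the opening and the grip force at its end, in the units of the state.
- r.get_obs(): the state, without advancing time (a new reading comes with each control period).
- r.grab_frame(name): name is "side" or "top"; returns a dict with "image" (480x640x3 uint8, red, green, blue), "depth" (480x640 float32, m along the optical axis (not along the pixel's ray), 0 where there is no reading), "mtx" (3x3 intrinsics, pixels), "k1" (the pictures are not rectified: a ray, as slopes to the right and down, at radius r is drawn at 1 + k1 r^2 times it, then the intrinsics apply), "rvec" (rotation vector, rad) and "tvec" (3), from world to camera coordinates, as OpenCV has them. Camera axes: x right, y down, z forward; pixel columns grow to the right and rows downward; lengths in m; the calibration is good to about 2 mm. A picture is of the moment at which its call begins.
- r.hand_in(): hands the job in; it is judged then, once.
The state is a dict: "clock": time; "joints": joint angles; "qvel": joint speeds; "tau": joint torques, N m; "tcp_pos": TCP position; "orientation": TCP orientation; "contact_force": force on the tool from outside, world axes, zero at the start; "moment": the same for the moment, N m; "grip_width": finger opening in m; "gripper_force": force on a finger pad.
Only numpy, scipy, OpenCV 4.12 (cv2) and the standard library are available. Lean on these libraries where they do the work, as an engineer would, in place of code of your own. Each camera call takes 0.05 s, during which the arm holds its last target. There are 200 camera calls.

## Working session

There is one attempt and no reset: what is moved stays moved. The work goes in short steps, Python scripts to look and compute and a tool call to move; the robot and the scene stay as the last step left them, time stands still between calls to the robot, and variables do not carry over. Pictures are saved under pics/ and viewed, at most 10 in all, crops included, and the job is handed in when it is done.

Besides the shell and the picture viewer there is one more tool, called by a JSON object that holds its "fn" and its "kwargs", one argument or row to a line. step_arm: Moves the arm, as the interface text tells. Its arguments: {"type":"object","properties":{"moves":{"type":"array","items":{"type":"array","items":{"type":"number"}}},"grip_force":{"type":"number"}},"required":["moves"]}

```bash
mkdir -p pics; cat > h.py <<'E'
import numpy as np,cv2
from bench import r
from scipy.spatial.transform import Rotation as R
def grab(n):
    f=r.grab_frame(n); cv2.imwrite(f'pics/{n}_last.png',f['image'][:,:,::-1]); np.savez(f'{n}.npz',**f); return f
def cloud(f):
    K=np.array(f['mtx']);k1=float(f['k1'])
    v,u=np.mgrid[0:480,0:640].astype(float)
    p=cv2.undistortPoints(np.stack([u,v],-1).reshape(-1,1,2),K,np.array([k1,0,0,0.])).reshape(480,640,2)
    d=f['depth'];c=np.dstack([p[...,0]*d,p[...,1]*d,d])
    M=cv2.Rodrigues(np.array(f['rvec'],float))[0]
    w=(c-np.array(f['tvec']).ravel())@M
    w[d<=0]=np.nan
    return w
E
python3 - <<'E'
from h import *
o=r.get_obs();print({k:np.round(v,3) for k,v in o.items()})
for n in('top','side'):
    f=grab(n);print(n,f['mtx'],f['k1'],f['tvec'])
    cv2.imwrite(f'pics/{n}0.png',f['image'][:,:,::-1])
E
```

```text
{'clock': np.float64(0.0), 'joints': array([ 1.017,  0.478,  0.022,  1.556, -0.012,  1.109, -0.083]), 'qvel': array([ 0.001, -0.002, -0.001, -0.   , -0.001,  0.001,  0.001]), 'tau': array([-1.0000e-03, -5.9646e+01,  1.6080e+00, -2.8119e+01,  1.2000e-02,
        9.0000e-03, -0.0000e+00]), 'tcp_pos': array([ 0.291, -0.608,  0.23 ]), 'orientation': array([-3.062e+00, -6.940e-01,  1.000e-03]), 'contact_force': array([ 0.612, -0.838, -0.519]), 'moment': array([-0.03 ,  0.001, -0.007]), 'gripper_force': np.float64(0.0), 'grip_width': np.float64(0.086)}
top [[489.22294148   0.         311.39280828]
 [  0.         489.22294148 247.77513367]
 [  0.           0.           1.        ]] 0.03610669863840529 [0.0057693  0.57747351 0.97012885]
side [[464.81086379   0.         322.13931282]
 [  0.         464.81086379 238.28275926]
 [  0.           0.           1.        ]] 0.00976380564264223 [0.46392114 0.32292172 0.64036523]
```

View pics/top0.png

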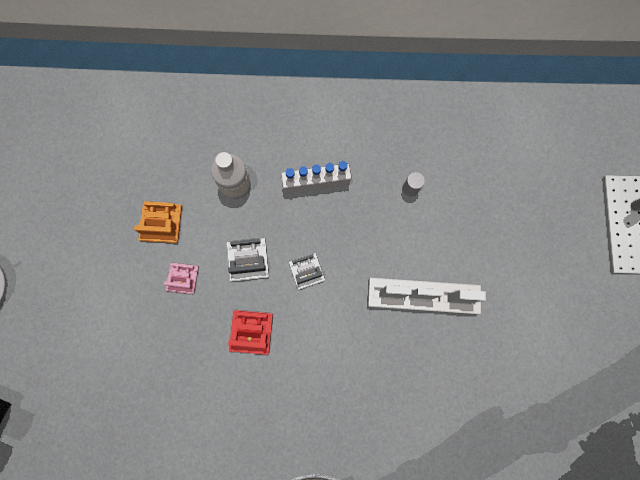

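View pics/side0.png

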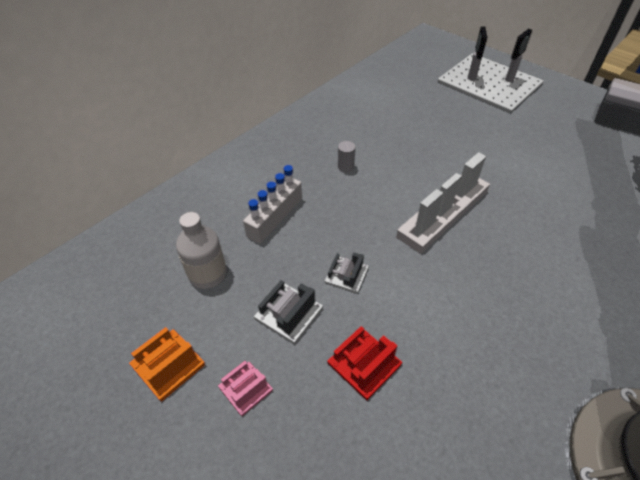

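Top picture: the rack is at (425,297) with its plates, the tubes at (316,177), the jug at (228,170) and the post at (414,183). Clamp candidates are orange (160,223), pink (182,279), red (251,332), larger grey (248,260) and smaller grey (307,271). The larger grey at (248,260) fits, being not orange, pink or red and the larger of its colour. I'll confirm it in a crop.

```bash
python3 - <<'E'
from h import *
t=np.load('top.npz');s=np.load('side.npz')
a=cv2.resize(t['image'][225:295,210:340],None,fx=5,fy=5,interpolation=2)[:, :, ::-1]
b=cv2.resize(s['image'][245:345,245:375],None,fx=5,fy=5,interpolation=2)[:, :, ::-1]
im=np.vstack([cv2.resize(a,(520,280)),cv2.resize(b,(416,320)) if 0 else cv2.copyMakeBorder(cv2.resize(b,(416,320)),0,0,0,104,0)])
cv2.imwrite('pics/crop1.png',im)
w=cloud(t);np.save('wt.npy',w)
def at(u,v): return np.round(np.nanmedian(w[v-1:v+2,u-1:u+2].reshape(-1,3),0),4)
for n,p in dict(clampc=(248,260),jug=(224,160),tubes=(316,170),post=(415,180),rack=(380,309),red=(251,332),b1=(100,250)).items(): print(n,at(*p))
# clamp: white base points & height map
X=w[235:285,222:275]; print('heights'); print(np.array2string(np.round(X[::3,::3,2]*1000).astype(int),max_line_width=200))
m=(w[...,2]>0.015)&(w[...,2]<0.03)
u,v=np.meshgrid(range(640),range(480))
m&=(u>355)&(u<495)&(v>265)&(v<330)
pts=w[m][:,:2].astype(np.float32);print('rack',cv2.minAreaRect(pts*1000),w[m][:,2].mean())
m=(w[...,2]>0.06)&(u>355)&(u<495)&(v>265)&(v<330)
n,l,st,c=cv2.connectedComponentsWithStats(m.astype(np.uint8))
for i in range(1,n):
    q=w[l==i]; q2=q[q[:,2]>0.08]
    print(len(q),len(q2),np.round(q2.mean(0),4) if len(q2) else '',c[i],q[:,2].max())
# base clamp outline
m=(w[...,2]>0.006)&(w[...,2]<0.10)&(u>215)&(u<280)&(v>230)&(v<290)
print('clamp',cv2.minAreaRect((w[m][:,:2]*1000).astype(np.float32)))
m&=(w[...,2]<0.016);print('base',cv2.minAreaRect((w[m][:,:2]*1000).astype(np.float32)))
E
```

```text
clampc [0.5517 0.1571 0.0282]
jug [0.7291 0.1988 0.1495]
tubes [0.7352 0.0172 0.0923]
post [ 0.7303 -0.1958  0.0601]
rack [ 4.577e-01 -1.301e-01 -1.000e-04]
red [0.4003 0.1418 0.0351]
b1 [ 5.696e-01  4.832e-01 -1.000e-04]
heights
[[ 1  2 -3  1 -1  2 -1  1 -1  0 -2  4  2 -6  1  1  0  0]
 [ 1 -5 -1  1 -1  2  0  3 -1  2 -1 33 34 11 15 -1 -1 -2]
 [-1  2  0 33 37 36 40 36 37 36 38 37 32 12 12  2  1  1]
 [-2  1 13 35 34 28 28 24 20 15 29 12 12 11 15 -1 -1 -1]
 [ 0 -1 12 10 11 28 13 12  9 11 27 11 11 13 10  1  2  2]
 [ 3 -2 13 14 11 28 27 34 36 39 34 36 11 12 13 -1  0 -1]
 [-1  4 13 12 36 41 39 38 38 36 38 40 21 10 14 -2  2  5]
 [ 4  4 12 14 38 39 38 37 38 37 34 38 55 57 11  0  1 -5]
 [ 0  2 12 10 13 39 33 34 32 31 25 31 55 56 10  0  1 -1]
 [-1 -1  1 34 32 26 27 25 19 17 23 20 56 53 18 11  1  3]
 [ 1  1  4 29 32 11 11 55 53 53 52 54 54 56 56  9  0  5]
 [ 1  3 54 55 54 54 56 53 54 55 53 53 55 47 45 17 -1 -1]
 [ 0 -1 53 51 51 41 40 31 30 25 21 19 14 11 15 14  1  0]
 [ 1 -1 -1 12 16 11 12 12 15 17 16 12 12 11 11 12  2  0]
 [ 2  0  0 10 11  9 12 14 11  9 10 13 12 13  4  2 -1 -2]
 [-5  3 -2 13  9 -1  4 -1  0 -1  2  0 -3  0  1 -1  1 -2]
 [ 0 -3  3  1  4 -2  0  0  2  1 -1 -2  2  1  3  2  0 -1]]
rack ((487.59625244140625, -220.42446899414062), (236.80792236328125, 62.106117248535156), 87.729248046875) 0.02373087515223328
255 223 [ 0.4903 -0.1514  0.0946] [397.42352941 289.95294118] 0.09912981628345935
223 184 [ 0.4879 -0.213   0.0944] [427.96860987 292.08071749] 0.1007234168089086
345 291 [ 0.4844 -0.2963  0.0947] [469.91594203 295.07536232] 0.10167362387703523
clamp ((567.2184448242188, 172.0657958984375), (109.79683685302734, 103.75454711914062), 7.934328556060791)
base ((567.2184448242188, 172.0657958984375), (109.79683685302734, 103.75454711914062), 7.934328556060791)
```

View pics/crop1.png

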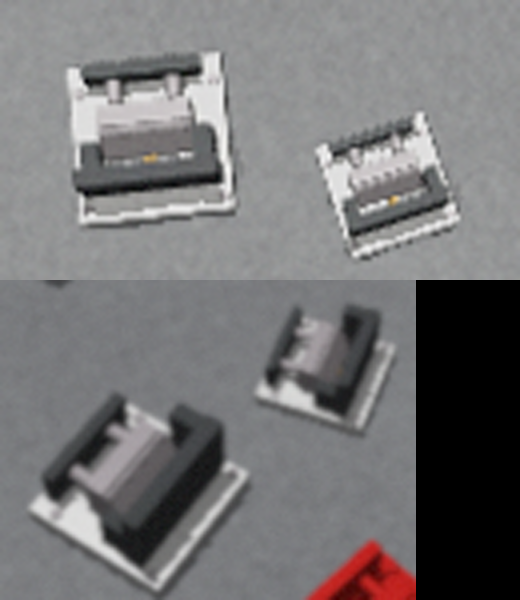

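The crop confirms the larger grey clamp at (248,260). Its tall cheek is on the robot side (low x, z≈54), the tall stop is at −y and the low stop at +y. So the clamp axes lie close to the world axes.

```bash
cat >> h.py <<'E'
def ray(f,u,v,z):
    K=np.array(f['mtx']);p=cv2.undistortPoints(np.array([[[u,v]]],float),K,np.array([float(f['k1']),0,0,0]))[0,0]
    M=cv2.Rodrigues(np.array(f['rvec'],float))[0];t=np.array(f['tvec']).ravel()
    c=-M.T@t;d=M.T@np.array([p[0],p[1],1.]);return c+d*(z-c[2])/d[2]
def goto(p,yawy,o=None):
    """yawy: deg heading of tool y, tool down; prints shift mm + rotvec"""
    o=o or r.get_obs();A=R.from_rotvec(o['orientation']);a=np.radians(yawy)
    y=np.array([np.cos(a),np.sin(a),0]);z=np.array([0,0,-1.]);B=R.from_matrix(np.c_[np.cross(y,z),y,z])
    print('shift',np.round(A.inv().apply(np.array(p)-o['tcp_pos'])*1000,1),'rot',np.round((A.inv()*B).as_rotvec(),4))
E
python3 - <<'E'
from h import *
f=np.load('top.npz')
C=np.array([ray(f,u+0.,v,.012) for u,v in[(230.5,281),(269.25,277.75),(264.75,238),(227,242)]])[:,:2]
print(C*1000,C.mean(0)*1000)
e=lambda a,b:(C[b]-C[a]); print([np.round(np.linalg.norm(e(a,b))*1000,1) for a,b in((0,1),(1,2),(2,3),(3,0))])
for a,b in((1,0),(2,3)): print('yaw from y',np.degrees(np.arctan2(*e(a,b)[::-1]))-90)
for a,b in((0,3),(1,2)): print('yaw from x',np.degrees(np.arctan2(*e(a,b)[::-1])))
# cheek inner edge / stop from points above 48mm
w=np.load('wt.npy');u,v=np.meshgrid(range(640),range(480))
m=(w[...,2]>.050)&(w[...,2]<.060)&(u>215)&(u<280)&(v>230)&(v<290);q=w[m]*1000
print('tall',cv2.minAreaRect(q[:,:2].astype(np.float32)),len(q))
m=(w[...,2]>.008)&(w[...,2]<.016)&(u>222)&(u<273)&(v>235)&(v<285)
print('base',cv2.minAreaRect((w[m][:,:2]*1000).astype(np.float32)))
goto([.488,-.216,.15],-2.3)
E
```

```text
[[507.61419686 194.08178715]
 [516.99496958 111.11935286]
 [604.40262017 124.83489683]
 [593.02167454 206.78631368]] [555.50836529 159.20558763]
[np.float64(83.5), np.float64(88.5), np.float64(82.7), np.float64(86.3)]
yaw from y 6.451178498612421
yaw from y 7.906342623920537
yaw from x 8.460816840903316
yaw from x 8.91783141412836
tall ((537.952392578125, 158.3344268798828), (26.824281692504883, 76.02055358886719), 13.865236282348633) 230
base ((557.2644653320312, 160.34768676757812), (86.68395233154297, 83.74826049804688), 8.283544540405273)
shift [ 347.2 -269.    80.8] rot [-1.6000e-03 -8.0000e-04 -1.0849e+00]
```

{"fn": "step_arm", "kwargs": {
  "moves": [
    [347,-269,60,0,0,-1.085,45],
    [347,-269,80,0,0,-1.085,45],
    [347,-269,80,0,0,-1.085,45],
    [347,-269,80,0,0,-1.085,45],
    [347,-269,80,0,0,-1.085,45],
    [347,-269,80,0,0,-1.085,45],
    [347,-269,80,0,0,-1.085,45],
    [347,-269,80,0,0,-1.085,45]
  ],
  "grip_force": 20
}}

```text
clock: 0.9
tcp_pos: [0.468, -0.2556, 0.1594]
orientation: [-2.261, -2.181, 0.0]
contact_force: [1.1, -0.5, -0.9]
grip_width: 0.0449
gripper_force: 0.0
```

```bash
python3 - <<'E'
from h import *
goto([.488,-.216,.15],-2.3)
w=np.load('wt.npy');u,v=np.meshgrid(range(640),range(480))
reg=(u>222)&(u<273)&(v>235)&(v<285)
a=np.radians(8.2);Rz=np.array([[np.cos(a),np.sin(a)],[-np.sin(a),np.cos(a)]])
def loc(m): return (w[m][:,:2]*1000-[556.5,160])@Rz.T
q=loc(reg&(w[...,2]>.051)&(w[...,2]<.058))
print('tall y',np.percentile(q[:,1],[2,10,50,90,98]))
for lo,hi in((-45,-38),(-38,-26),(-26,-10),(-10,10),(10,30)):
    k=q[(q[:,1]>lo)&(q[:,1]<hi)];print(lo,hi,len(k),np.round(np.percentile(k[:,0],[2,50,98]),1) if len(k) else '')
k=q[q[:,0]>0];print('stop y',np.percentile(k[:,1],[2,50,98]) if len(k) else k)
f=np.load('top.npz')
for n,(x,y) in dict(pin=(151,158)).items():
    p=ray(f,210+x/4,225+y/4,.017)[:2]*1000;print(n,p,(p-[556.5,160])@Rz.T)
E
```

```text
shift [40.3 18.6  9.4] rot [-0.0001 -0.0001  0.0044]
tall y [-35.15877091 -32.5177235   -6.88506208  28.5696524   36.24436401]
-45 -38 0 
-38 -26 63 [-28.3 -16.4  -2.4]
-26 -10 38 [-28.7 -23.3 -13.8]
-10 10 46 [-29.1 -24.  -19.1]
10 30 51 [-29.1 -24.  -18.5]
stop y []
pin [543.8043868  158.31253058] [-12.80649815   0.14054465]
```

{"fn": "step_arm", "kwargs": {
  "moves": [
    [40,18.5,10,0,0,0.004,45],
    [40,18.5,50,0,0,0.004,45],
    [40,18.5,98,0,0,0.004,45],
    [40,18.5,98,0,0,0.004,0],
    [40,18.5,98,0,0,0.004,0],
    [40,18.5,98,0,0,0.004,0],
    [40,18.5,98,0,0,0.004,0],
    [40,18.5,98,0,0,0.004,0]
  ],
  "grip_force": 20
}}

```text
clock: 1.7
tcp_pos: [0.4886, -0.2189, 0.0635]
orientation: [2.269, 2.17, 0.001]
contact_force: [-0.1, 0.8, -1.7]
grip_width: 0.0116
gripper_force: 23.7
```

Reading 11.6 mm, so the middle plate is the 12 mm one. I'll try the +y plate.

{"fn": "step_arm", "kwargs": {
  "moves": [
    [0,0,0,0,0,0,45],
    [0,0,0,0,0,0,45],
    [0,0,-50,0,0,0,45],
    [20,0,-60,0,0,0,45],
    [66,0,-60,0,0,0,45],
    [66,0,-60,0,0,0,45],
    [66,0,-20,0,0,0,45],
    [66,0,2,0,0,0,45]
  ],
  "grip_force": 20
}}

```text
clock: 2.5
tcp_pos: [0.4903, -0.152, 0.0588]
orientation: [-2.269, -2.173, 0.0]
contact_force: [-0.5, -0.2, -0.2]
grip_width: 0.0453
gripper_force: 0.0
```

{"fn": "step_arm", "kwargs": {
  "moves": [
    [0,0,0,0,0,0,0],
    [0,0,0,0,0,0,0],
    [0,0,0,0,0,0,0],
    [0,0,0,0,0,0,0],
    [0,0,0,0,0,0,0],
    [0,0,0,0,0,0,0]
  ],
  "grip_force": 20
}}

```text
clock: 3.1
tcp_pos: [0.4909, -0.1524, 0.0603]
orientation: [2.269, 2.171, 0.001]
contact_force: [-0.5, -0.1, -2.1]
grip_width: 0.0152
gripper_force: 25.8
```

15.2 mm, so this is the 15 mm plate. I'll grip it harder and lift it.

{"fn": "step_arm", "kwargs": {
  "moves": [
    [0,0,0,0,0,0,0],
    [0,0,0,0,0,0,0],
    [0,0,-20,0,0,0,0],
    [0,0,-45,0,0,0,0],
    [0,0,-80,0,0,0,0],
    [0,0,-90,0,0,0,0],
    [0,0,-90,0,0,0,0]
  ],
  "grip_force": 60
}}

```text
clock: 3.8
tcp_pos: [0.4917, -0.1525, 0.1511]
orientation: [2.268, 2.17, 0.002]
contact_force: [0.5, 0.1, -1.4]
grip_width: 0.0139
gripper_force: 62.8
```

```bash
python3 - <<'E'
from h import *
o=r.get_obs();print({k:np.round(o[k],4) for k in('tcp_pos','contact_force','grip_width')})
a=np.radians(8.2);c=np.array([.5448,.1586])+[5e-3*np.cos(a)-4e-3*np.sin(a),5e-3*np.sin(a)+4e-3*np.cos(a)]
print(c);goto([*c,.150],8.2)
E
```

```text
{'tcp_pos': array([ 0.4917, -0.1525,  0.1511]), 'contact_force': array([ 0.4701,  0.1428, -1.353 ]), 'grip_width': np.float64(0.0139)}
[0.54917837 0.16327225]
shift [318.   43.5   1. ] rot [ 0.0031  0.0012 -0.1873]
```

{"fn": "step_arm", "kwargs": {
  "moves": [
    [40,6,0,0,0,-0.1,0],
    [85,12,0,0,0,-0.187,0],
    [130,18,0,0,0,-0.187,0],
    [175,24,0,0,0,-0.187,0],
    [220,30,0,0,0,-0.187,0],
    [265,36,0,0,0,-0.187,0],
    [300,41,0,0,0,-0.187,0],
    [318,43.5,0,0,0,-0.187,0]
  ]
}}

```text
clock: 4.6
tcp_pos: [0.547, 0.1677, 0.1479]
orientation: [-2.05, -2.377, 0.001]
contact_force: [-0.6, -0.4, -1.8]
grip_width: 0.0142
gripper_force: 62.7
```

{"fn": "step_arm", "kwargs": {
  "moves": [
    [0,0,0,0,0,0,0]
  ]
}}

```text
clock: 4.7
tcp_pos: [0.5469, 0.1674, 0.148]
orientation: [-2.049, -2.378, 0.0]
contact_force: [0.6, -0.0, -2.3]
grip_width: 0.0141
gripper_force: 62.7
```

{"fn": "step_arm", "kwargs": {
  "moves": [
    [0,0,0,0,0,0,0]
  ]
}}

```text
clock: 4.8
tcp_pos: [0.5471, 0.1628, 0.148]
orientation: [-2.055, -2.374, 0.005]
contact_force: [0.2, -0.2, -1.3]
grip_width: 0.0144
gripper_force: 62.7
```

```bash
python3 - <<'E'
from h import *
a=np.radians(8.2);c=np.array([.5448,.1586])+[5e-3*np.cos(a)-4e-3*np.sin(a),5e-3*np.sin(a)+4e-3*np.cos(a)]
goto([*c,.150],8.2)
W=[]
for i in range(6):
    f=r.grab_frame('side' if i<5 else 'top');o=r.get_obs();W.append((round(o['grip_width']*1e3,2),np.round(o['contact_force'],1).tolist()))
    if i==4:s=f
print(W)
def crop(f,z,x,y,h=26):
    w=cloud(f);return w
P=lambda f,p:cv2.projectPoints(np.array([p],float),np.array(f['rvec'],float),np.array(f['tvec'],float),np.array(f['mtx']),np.array([float(f['k1']),0,0,0]))[0][0,0]
out=[]
for g in(s,f):
    u,v=P(g,[.545,.16,.08]).astype(int)
    im=g['image'][max(v-50,0):v+50,max(u-50,0):u+50,::-1];print(u,v);out.append(cv2.resize(im,(390,390),interpolation=cv2.INTER_CUBIC))
cv2.imwrite('pics/crop2.png',np.hstack(out))
w=cloud(f);np.save('wt2.npy',w)
E
```

```text
shift [ 0.1  2.1 -2. ] rot [-0.003   0.0009  0.0005]
[(14.06, [-0.3, 0.5, -2.1]), (14.02, [0.3, -0.9, -1.9]), (14.03, [-0.7, 0.3, -2.2]), (14.02, [0.1, -0.1, -2.0]), (14.14, [0.2, -0.1, -1.3]), (14.15, [0.4, -0.2, -2.1])]
291 291
243 259
```

View pics/crop2.png

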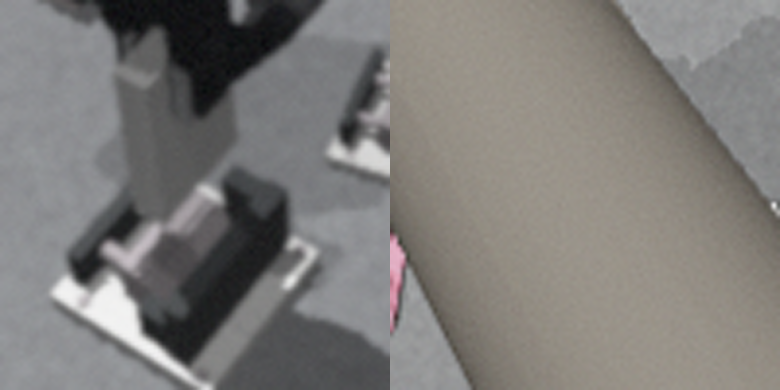

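Left crop: the plate hangs upright over the clamp, and its yaw matches the cheek. At rest the width averages 14.1 mm at 60 N and read 15.2 mm at 20 N. The weight is about 1.8 N. Both fit the 15 mm plate. Next I lower the foot to just above the jaw.

{"fn": "step_arm", "kwargs": {
  "moves": [
    [0,1,10,0,0,0,0],
    [0,1,20,0,0,0,0],
    [0,1,28,0,0,0,0],
    [0,1,34,0,0,0,0],
    [0,1,40,0,0,0,0],
    [0,1,45,0,0,0,0],
    [0,1,48,0,0,0,0],
    [0,1,48,0,0,0,0]
  ]
}}

```text
clock: 5.9
tcp_pos: [0.5489, 0.1636, 0.1014]
orientation: [-2.057, -2.374, 0.001]
contact_force: [-0.3, 0.5, -1.9]
grip_width: 0.0141
gripper_force: 62.7
```

```bash
cat >> h.py <<'E'
def avg(n=6):
    S=[]
    for i in range(n):
        f=r.grab_frame('side');o=r.get_obs();S.append(np.r_[o['tcp_pos']*1e3,o['contact_force'],o['moment'],o['grip_width']*1e3])
    m=np.mean(S,0)
    a=np.radians(8.2);c,s=np.cos(a),np.sin(a);d=m[:2]-[544.8,158.6]
    print('clock',o['clock'],'tcp',np.round(m[:3],1),'clampxy',np.round([c*d[0]+s*d[1],c*d[1]-s*d[0]],1),'F clamp',np.round([c*m[3]+s*m[4],c*m[4]-s*m[3],m[5]],2),'M',np.round(m[6:9],3),'w',round(m[9],2))
    return f
E
python3 -c "
from h import *
f=avg();cv2.imwrite('pics/s3.png',cv2.resize(f['image'][225:345,230:350,::-1],(600,600),interpolation=2))
goto([.5,.1,.1],8.2)"
```

```text
clock 6.2 tcp [549.3 163.8 102.1] clampxy [5.2 4.5] F clamp [-0.04 -0.04 -1.79] M [ 0.009  0.015 -0.004] w 14.24
shift [-56.1 -57.9   2.1] rot [ 0.0006 -0.0001 -0.0001]
```

View pics/s3.png

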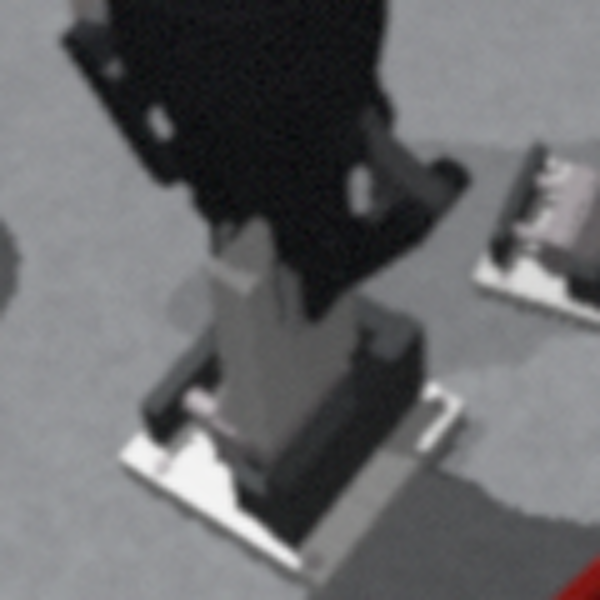

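The picture shows the plate inside the clamp's mouth, behind the cheek and next to the tall stop, not touching either. I'll go down 4 mm and feel for the cheek (tool −y).

{"fn": "step_arm", "kwargs": {
  "moves": [
    [0,0,2,0,0,0,0],
    [0,0,4,0,0,0,0],
    [0,-1,4,0,0,0,0],
    [0,-2,4,0,0,0,0],
    [0,-2.5,4,0,0,0,0],
    [0,-3,4,0,0,0,0],
    [0,-3,4,0,0,0,0]
  ]
}}

```text
clock: 6.9
tcp_pos: [0.5462, 0.1632, 0.0979]
orientation: [2.057, 2.374, 0.0]
contact_force: [0.0, -0.4, -2.3]
grip_width: 0.014
gripper_force: 62.7
```

```bash
python3 -c "
from h import *
avg()"
```

```text
clock 7.2 tcp [546.2 163.3  97.9] clampxy [2.1 4.4] F clamp [ 0.19 -0.21 -1.61] M [-0.005  0.013 -0.012] w 14.08
```

{"fn": "step_arm", "kwargs": {
  "moves": [
    [0,-0.5,0,0,0,0,0],
    [0,-1,0,0,0,0,0],
    [0,-1,0,0,0,0,0]
  ]
}}

```text
clock: 7.5
tcp_pos: [0.5451, 0.1631, 0.0979]
orientation: [2.057, 2.374, -0.0]
contact_force: [0.1, 0.8, -1.7]
grip_width: 0.0145
gripper_force: 62.7
```

{"fn": "step_arm", "kwargs": {
  "moves": [
    [0,-0.5,0,0,0,0,0],
    [0,-1,0,0,0,0,0],
    [0,-1,0,0,0,0,0]
  ]
}}

```text
clock: 7.8
tcp_pos: [0.5441, 0.163, 0.0979]
orientation: [-2.057, -2.374, 0.0]
contact_force: [-0.4, -0.0, -0.5]
grip_width: 0.0142
gripper_force: 62.7
```

```bash
python3 -c "
from h import *
avg(4)"
```

```text
clock 8.0 tcp [544.2 162.9  97.9] clampxy [0.  4.4] F clamp [-0.19  0.48 -1.47] M [ 0.006 -0.003 -0.006] w 14.28
```

{"fn": "step_arm", "kwargs": {
  "moves": [
    [0,-0.5,0,0,0,0,0],
    [0,-0.5,0,0,0,0,0]
  ]
}}

```text
clock: 8.2
tcp_pos: [0.5437, 0.1629, 0.0979]
orientation: [2.057, 2.374, 0.0]
contact_force: [0.0, 0.9, -2.2]
grip_width: 0.0142
gripper_force: 62.7
```

{"fn": "step_arm", "kwargs": {
  "moves": [
    [0,-0.5,0,0,0,0,0],
    [0,-0.5,0,0,0,0,0]
  ]
}}

```text
clock: 8.4
tcp_pos: [0.5436, 0.1629, 0.098]
orientation: [2.057, 2.374, 0.001]
contact_force: [0.9, 0.9, -2.8]
grip_width: 0.0147
gripper_force: 62.5
```

{"fn": "step_arm", "kwargs": {
  "moves": [
    [0,-0.5,0,0,0,0,0],
    [0,-0.5,0,0,0,0,0]
  ]
}}

```text
clock: 8.6
tcp_pos: [0.5434, 0.1629, 0.0981]
orientation: [2.057, 2.374, 0.002]
contact_force: [3.4, 0.2, -3.0]
grip_width: 0.0145
gripper_force: 62.4
```

```bash
python3 -c "
from h import *
avg(4)"
```

```text
clock 8.8 tcp [543.4 162.9  98.1] clampxy [-0.8  4.4] F clamp [ 3.54  0.16 -3.54] M [ 0.107 -0.974 -0.064] w 14.28
```

The cheek is felt at clamp x ≈ −0.7. I'll back off slightly and feel for the tall stop (tool −x).

{"fn": "step_arm", "kwargs": {
  "moves": [
    [0,0.5,0,0,0,0,0],
    [0,1,0,0,0,0,0],
    [-1,1,0,0,0,0,0],
    [-1.5,1,0,0,0,0,0],
    [-1.5,1,0,0,0,0,0]
  ]
}}

```text
clock: 9.3
tcp_pos: [0.5437, 0.1615, 0.0978]
orientation: [-2.057, -2.374, 0.0]
contact_force: [1.9, 0.1, -1.7]
grip_width: 0.0145
gripper_force: 62.8
```

{"fn": "step_arm", "kwargs": {
  "moves": [
    [-0.5,0,0,0,0,0,0],
    [-1,0,0,0,0,0,0],
    [-1,0,0,0,0,0,0]
  ]
}}

```text
clock: 9.6
tcp_pos: [0.544, 0.1602, 0.0978]
orientation: [-2.057, -2.374, 0.0]
contact_force: [1.1, 0.2, -2.6]
grip_width: 0.0145
gripper_force: 62.7
```

{"fn": "step_arm", "kwargs": {
  "moves": [
    [-0.5,0,0,0,0,0,0],
    [-0.5,0,0,0,0,0,0]
  ]
}}

```text
clock: 9.8
tcp_pos: [0.544, 0.1597, 0.0978]
orientation: [-2.057, -2.374, 0.001]
contact_force: [1.7, 0.8, -1.5]
grip_width: 0.0145
gripper_force: 62.7
```

```bash
python3 -c "
from h import *
avg(4)"
```

```text
clock 10.0 tcp [544.  159.7  97.8] clampxy [-0.6  1.2] F clamp [ 1.29  0.4  -2.12] M [ 0.174 -0.332 -0.029] w 14.34
```

{"fn": "step_arm", "kwargs": {
  "moves": [
    [-0.5,0,0,0,0,0,0],
    [-0.5,0,0,0,0,0,0]
  ]
}}

```text
clock: 10.2
tcp_pos: [0.5441, 0.1593, 0.0978]
orientation: [-2.057, -2.374, 0.0]
contact_force: [1.0, 0.4, -1.5]
grip_width: 0.0143
gripper_force: 62.7
```

{"fn": "step_arm", "kwargs": {
  "moves": [
    [-0.5,0,0,0,0,0,0],
    [-0.5,0,0,0,0,0,0]
  ]
}}

```text
clock: 10.4
tcp_pos: [0.5442, 0.1588, 0.0978]
orientation: [-2.057, -2.374, 0.0]
contact_force: [1.3, -0.1, -1.8]
grip_width: 0.0141
gripper_force: 62.7
```

{"fn": "step_arm", "kwargs": {
  "moves": [
    [-0.5,0,0,0,0,0,0],
    [-0.5,0,0,0,0,0,0]
  ]
}}

```text
clock: 10.6
tcp_pos: [0.5442, 0.1586, 0.0978]
orientation: [-2.057, -2.374, -0.0]
contact_force: [1.0, 0.4, -1.0]
grip_width: 0.0145
gripper_force: 62.6
```

```bash
python3 -c "
from h import *
avg(4)"
```

```text
clock 10.8 tcp [544.2 158.6  97.8] clampxy [-0.6  0.1] F clamp [ 0.17  1.56 -2.04] M [ 0.391 -0.104 -0.059] w 14.16
```

{"fn": "step_arm", "kwargs": {
  "moves": [
    [-0.5,0,0,0,0,0,0],
    [-0.5,0,0,0,0,0,0]
  ]
}}

```text
clock: 11.0
tcp_pos: [0.5442, 0.1585, 0.0979]
orientation: [-2.056, -2.374, -0.001]
contact_force: [-0.2, 3.8, -2.0]
grip_width: 0.0143
gripper_force: 62.6
```

```bash
python3 -c "
from h import *
avg(4)"
```

```text
clock 11.2 tcp [544.3 158.5  97.9] clampxy [-0.5 -0. ] F clamp [ 0.03  3.68 -1.48] M [ 0.919  0.1   -0.06 ] w 14.25
```

The tall stop is felt with about 0.9 mm of overtravel. I'll back off 1.8 mm to centre the plate in y, then start down.

{"fn": "step_arm", "kwargs": {
  "moves": [
    [1,0,0,0,0,0,0],
    [1.8,0,0,0,0,0,0],
    [1.8,-0.2,2,0,0,0,0],
    [1.8,-0.2,5,0,0,0,0],
    [1.8,-0.2,8,0,0,0,0],
    [1.8,-0.2,10,0,0,0,0],
    [1.8,-0.2,10,0,0,0,0]
  ]
}}

```text
clock: 11.9
tcp_pos: [0.544, 0.1595, 0.0875]
orientation: [2.057, 2.374, -0.0]
contact_force: [1.5, 0.7, -2.5]
grip_width: 0.0142
gripper_force: 62.8
```

```bash
python3 -c "
from h import *
avg(4)"
```

```text
clock 12.1 tcp [544.  159.6  87.8] clampxy [-0.6  1.1] F clamp [ 1.13  0.07 -2.57] M [ 0.015 -0.3   -0.019] w 14.12
```

{"fn": "step_arm", "kwargs": {
  "moves": [
    [0,0,1,0,0,0,0],
    [0,0,2,0,0,0,0],
    [0,0,3,0,0,0,0],
    [0,0,4,0,0,0,0],
    [0,0,4,0,0,0,0]
  ]
}}

```text
clock: 12.6
tcp_pos: [0.544, 0.1598, 0.0838]
orientation: [2.057, 2.374, 0.0]
contact_force: [1.1, 0.7, -1.4]
grip_width: 0.0142
gripper_force: 62.7
```

{"fn": "step_arm", "kwargs": {
  "moves": [
    [0,0,1,0,0,0,0],
    [0,0,2,0,0,0,0],
    [0,0,2,0,0,0,0]
  ]
}}

```text
clock: 12.9
tcp_pos: [0.544, 0.1598, 0.0818]
orientation: [2.057, 2.374, 0.0]
contact_force: [0.5, 0.1, -1.1]
grip_width: 0.0141
gripper_force: 63.0
```

```bash
python3 -c "
from h import *
avg(4)"
```

```text
clock 13.1 tcp [544.  159.8  81.8] clampxy [-0.6  1.3] F clamp [ 0.86  0.58 -0.75] M [ 0.086 -0.258 -0.069] w 14.23
```

{"fn": "step_arm", "kwargs": {
  "moves": [
    [0,0,1,0,0,0,0],
    [0,0,2,0,0,0,0],
    [0,0,3,0,0,0,0],
    [0,0,3,0,0,0,0]
  ]
}}

```text
clock: 13.5
tcp_pos: [0.544, 0.1597, 0.0788]
orientation: [2.057, 2.374, 0.0]
contact_force: [1.4, 0.6, -0.0]
grip_width: 0.0141
gripper_force: 63.0
```

{"fn": "step_arm", "kwargs": {
  "moves": [
    [0,0,1,0,0,0,0],
    [0,0,2,0,0,0,0],
    [0,0,3,0,0,0,0],
    [0,0,3,0,0,0,0]
  ]
}}

```text
clock: 13.9
tcp_pos: [0.544, 0.1597, 0.0757]
orientation: [2.057, 2.374, 0.0]
contact_force: [0.8, 0.1, 0.1]
grip_width: 0.0139
gripper_force: 63.1
```

```bash
python3 -c "
from h import *
avg(4)"
```

```text
clock 14.1 tcp [544.  159.7  75.8] clampxy [-0.6  1.2] F clamp [ 1.13  0.49 -0.41] M [ 0.044 -0.345 -0.086] w 14.03
```

{"fn": "step_arm", "kwargs": {
  "moves": [
    [0,0,1,0,0,0,0],
    [0,0,2,0,0,0,0],
    [0,0,3,0,0,0,0],
    [0,0,3,0,0,0,0]
  ]
}}

```text
clock: 14.5
tcp_pos: [0.544, 0.1597, 0.0728]
orientation: [2.057, 2.374, 0.0]
contact_force: [0.6, 0.1, 0.9]
grip_width: 0.0146
gripper_force: 63.3
```

{"fn": "step_arm", "kwargs": {
  "moves": [
    [0,0,1,0,0,0,0],
    [0,0,2,0,0,0,0],
    [0,0,3,0,0,0,0],
    [0,0,3,0,0,0,0]
  ]
}}

```text
clock: 14.9
tcp_pos: [0.544, 0.1597, 0.0696]
orientation: [-2.057, -2.374, -0.0]
contact_force: [1.5, 0.9, -1.3]
grip_width: 0.0142
gripper_force: 62.8
```

```bash
python3 -c "
from h import *
avg(4)"
```

```text
clock 15.1 tcp [544.  159.7  69.6] clampxy [-0.7  1.2] F clamp [ 2.33  0.09 -2.47] M [ 0.17  -0.578 -0.126] w 13.95
```

The foot has passed the ramp onto the jaw's upright face. I'll continue in 1 mm steps to the floor.

{"fn": "step_arm", "kwargs": {
  "moves": [
    [0,0,1,0,0,0,0],
    [0,0,2,0,0,0,0],
    [0,0,2,0,0,0,0]
  ]
}}

```text
clock: 15.4
tcp_pos: [0.544, 0.1597, 0.0678]
orientation: [2.057, 2.374, 0.0]
contact_force: [0.9, 0.4, -0.6]
grip_width: 0.0145
gripper_force: 63.1
```

{"fn": "step_arm", "kwargs": {
  "moves": [
    [0,0,0.5,0,0,0,0],
    [0,0,1,0,0,0,0],
    [0,0,1,0,0,0,0]
  ]
}}

```text
clock: 15.7
tcp_pos: [0.544, 0.1597, 0.0669]
orientation: [2.057, 2.374, 0.0]
contact_force: [1.0, 0.3, 1.0]
grip_width: 0.0144
gripper_force: 63.1
```

```bash
python3 -c "
from h import *
avg(4)"
```

```text
clock 15.9 tcp [544.  159.7  66.9] clampxy [-0.6  1.2] F clamp [1.12 0.01 0.96] M [ 0.117 -0.356 -0.099] w 14.23
```

{"fn": "step_arm", "kwargs": {
  "moves": [
    [0,0,0.5,0,0,0,0],
    [0,0,0.5,0,0,0,0]
  ]
}}

```text
clock: 16.1
tcp_pos: [0.544, 0.1597, 0.0664]
orientation: [2.057, 2.374, 0.0]
contact_force: [1.9, -0.1, 0.9]
grip_width: 0.0145
gripper_force: 63.2
```

{"fn": "step_arm", "kwargs": {
  "moves": [
    [0,0,0.5,0,0,0,0],
    [0,0,0.5,0,0,0,0]
  ]
}}

```text
clock: 16.3
tcp_pos: [0.5441, 0.1597, 0.0663]
orientation: [2.057, 2.374, -0.0]
contact_force: [-0.9, -0.4, 5.9]
grip_width: 0.0145
gripper_force: 63.9
```

{"fn": "step_arm", "kwargs": {
  "moves": [
    [0,0,0.5,0,0,0,0],
    [0,0,0.5,0,0,0,0]
  ]
}}

```text
clock: 16.5
tcp_pos: [0.5441, 0.1598, 0.0663]
orientation: [2.057, 2.374, -0.0]
contact_force: [-1.0, -1.7, 10.7]
grip_width: 0.0144
gripper_force: 64.6
```

```bash
python3 -c "
from h import *
avg(4)"
```

```text
clock 16.7 tcp [544.1 159.8  66.3] clampxy [-0.5  1.2] F clamp [-1.58 -0.42 10.44] M [-0.176  0.35  -0.123] w 14.41
```

The plate is on the floor: z stops firmly at 66.3 mm, just as predicted for home. I'll relieve the press, open and rise.

{"fn": "step_arm", "kwargs": {
  "moves": [
    [0,0,-0.5,0,0,0,0],
    [0,0,-0.8,0,0,0,0],
    [0,0,-0.8,0,0,0,20],
    [0,0,-0.8,0,0,0,30],
    [0,0,-0.8,0,0,0,40],
    [0,0,-0.8,0,0,0,40],
    [0,0,-0.8,0,0,0,40],
    [0,0,-0.8,0,0,0,40]
  ],
  "grip_force": 20
}}

```text
clock: 17.5
tcp_pos: [0.5439, 0.1597, 0.0661]
orientation: [-2.057, -2.374, 0.0]
contact_force: [0.4, 0.2, 0.1]
grip_width: 0.0404
gripper_force: 0.0
```

{"fn": "step_arm", "kwargs": {
  "moves": [
    [0,0,-5,0,0,0,40],
    [0,0,-20,0,0,0,40],
    [0,0,-50,0,0,0,40],
    [0,0,-90,0,0,0,40],
    [0,0,-120,0,0,0,40],
    [0,0,-120,0,0,0,40]
  ]
}}

```text
clock: 18.1
tcp_pos: [0.5468, 0.1612, 0.1922]
orientation: [2.054, 2.371, 0.013]
contact_force: [0.1, -0.2, 0.5]
grip_width: 0.0401
gripper_force: 0.0
```

```bash
python3 -c "
from h import *
f=avg(3);cv2.imwrite('pics/s4.png',cv2.resize(f['image'][225:345,230:350,::-1],(600,600),interpolation=2))"
```

```text
clock 18.25 tcp [544.6 159.9 188.1] clampxy [0.  1.3] F clamp [-0.73  0.1  -0.02] M [-0.     0.042  0.005] w 39.98
```

View pics/s4.png

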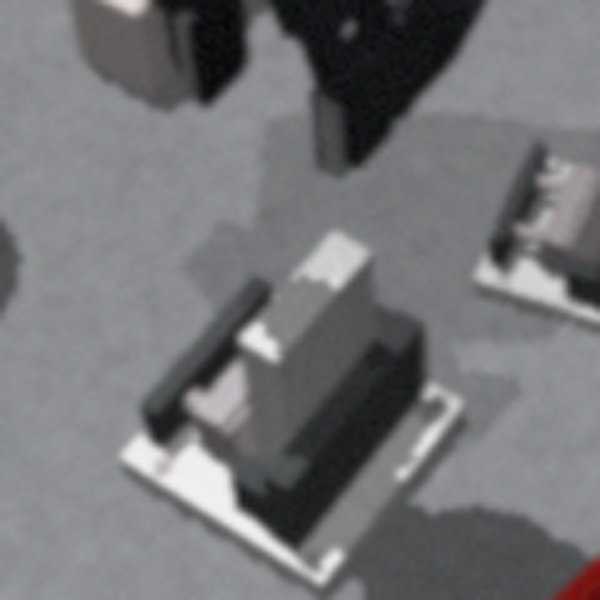

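The plate stands upright and home against the cheek, with the jaw open and the gripper clear above it. Handing in.

```bash
python3 -c "
from h import *
print(r.hand_in())"
```

```text
the job is handed in; nothing more can be done
None
```

I pressed the 15 mm plate home against the tall cheek and let it go. The tool stopped firmly at the height expected for home, with at most about 13 N of downward press. I handed the job in at about 18 s, and the hand-in gave no verdict.

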